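# Set the sprung jaw of the book clamp on its stop pin

### The job

Get the bindery's book clamp ready for the next book: with a fingertip, push the post of the turn catch away from the fixed jaw until the catch is well clear from under the stop pin's collar. Then push the sprung jaw's thumb tab open, past the point where the stop pin drops, and let go so that the jaw springs back and stays latched on the pin at half-open. Do not disturb the paste jar, the brass weight or the small book standing around.

Things in the scene. Friction and masses are not known exactly. Their poses are not given: they have to be found in the camera images.
- cradle: Book clamp's fixed base: wooden board 250 x 120 x 20 mm. Origin on the bench; x = the jaw's opening direction, y left of it, z up. Board spans x -100..150, y -60..60 mm. A low steel fixed jaw (10 x 110 mm, top z 55) stands at x -90; a dark steel bridge (36 x 86 mm, top z 75) over the jaw's bar at x 65 carries stop pin and turn catch.
- jaw (a joint): Sprung jaw slide, m. 0 = closed (start), 0.060 = end stop, moves along base +x. Spring back to 0: 4 N at 0, 9 N at 0.060. With the catch clear, the pin drops behind the bar's step once the jaw passes 0.031; released, the jaw returns and stays at about 0.030, latched (half-open). Let go earlier, or with the pin still held up, it returns to 0.
- jaw_tab (a point): Top edge, mid-width, of the pushing face of the jaw's upright thumb tab; moves with the jaw. Steel tab 8 mm thick, 40 wide, z 64 to 113 mm, above a jaw plate 100 mm wide (top z 64). The face looks to base -x (the fixed jaw); with the jaw at 0 it is at base x -35, y 0, 50 mm from the fixed jaw.
- pin (a joint): Upright spring-loaded stop pin in the bridge, m, positive downwards. 0 = held up by the catch (start), about 0.002 = freed and resting on the bar's raised step, 0.011 = dropped fully behind the step.
- pin_knob (a point): Top centre of the stop pin's black knob (22 mm across), at base x 65, y 0; height 121 mm when held up, 119 mm when freed, 110 mm when dropped.
- catch (a joint): Turn catch, rad: flat steel lever on the bridge, vertical pivot at base x 65, y 38 mm. At 0 it lies along base y with its inner end under the pin's collar. Starts at 0 to 0.2; grows as the outer end with the post swings to base +x; the pin is free from about 0.45; stop at 1.2. Stiff hinge (1.5 N at the post), stays where left.
- catch_post (a point): Top centre of the catch's upright round post, 12 mm diameter, 34 mm tall, top at z 132 mm, 40 mm out from the catch's pivot. With the catch at 0 it is at base x 65, y 78 mm (beyond the board's left edge); at angle a it is at x 65 + 40 sin a, y 38 + 40 cos a.
- paste_jar: Bystander: closed glass paste jar with white cap, 56 mm diameter, 75 mm tall, origin at the centre of its underside. Leave alone.
- weight: Bystander: turned brass weight with a knob, 54 mm diameter, 68 mm tall, 0.6 kg, origin at the centre of its underside. Leave alone.
- book: Bystander: small dark-bound book lying flat, 84 x 118 x 29 mm, origin at the centre of its underside. Leave alone.

How it is judged:
By the outcome, as a careful person would: the job done as asked, in the order asked, and still so for the second after the job is handed in, with the robot touching nothing.
It also fails if it takes over 40 s, if anything falls off the work surface, if the arm or the gripper's body presses on something with over 40 N, if the wrist force passes 120 N, or if a joint passes its speed limit or range.

### The arm

A 6-joint arm with a two-finger parallel gripper is mounted at the origin on the work surface. World frame = base frame: x ahead of the robot, y to its left, z up, the work surface at z = 0. Lengths are in m, angles in rad, forces in N, time in s.
With the tool pointing down it reaches from about 0.35 to 0.975 m from the base axis. Payload 7.1 kg.
Tool frame: the origin (TCP) lies on the centre line of the jaws, within the pads' length; the fingertips stand 14 mm ahead of it and the grasp point (between the pads) lies 5 mm behind it; z points along the fingers, y is the line along which they close (so a half turn about z gives the same grasp; the last joint's range is limited). The gripper opens to 88 mm and grips with 3 to 60 N. Pads are 20 mm wide; open, the fingers measure 115 mm over their backs; the gripper's body (75 mm by 178 mm) begins 61 mm behind the grasp point.
Start: joints at [1.23, 0.423, 1.63, -0, 1.089, -0.019], TCP at [0.198, 0.593, 0.237] pointing down, gripper open.
Joint ranges: [-3, 3], [-0.9, 2.11], [0.09, 2.58], [-1.31, 4.45], [0.11, 2.69], [-2.54, 2.54]. Speed limits (rad/s): [2.39, 2.39, 3.01, 3.14, 3.14, 3.14].

### API

Orientations are given as a unit quaternion [x, y, z, w].
In Python, from plant import manip gives the robot as it stands.
- The arm moves only by the tool move_arm, never from a script. Its argument "plan" is a list of rows, each an object of numbers: "claw": the opening, from 0 (shut) to 1 (fully open); "x", "y", "z": the shift along the tool's x, y, z in mm; "twist": the turn about the tool's z in degrees. In form: [{"claw": .., "x": .., "y": .., "z": .., "twist": ..}, ...]. A call has 1 to 5 rows; each row is the pose to reach, as a shift and turn from the pose commanded when the call began, along the tool's axes at that moment; what a row does not reach only later rows make up. A row lasts 1/12 s, in which the tool goes at most 41.7 mm and 7.16 degrees, less where a joint would pass 70% of its speed; a pose out of reach is approached as far as the arm can. A call with a gripper value outside its range is refused whole. The fingers move at their own pace and stop on an object; "squeeze" is the grip in N (left out, the last holds). Time passes only in rows, so rows that repeat a pose let the fingers close. It gives the time, the measured TCP pose, the force, the opening and the grip force at its end, in the units of the state.
- manip.state(): the state, without advancing time (a new reading comes with each control period).
- manip.read_camera(name): name is "scene" or "top" or "wrist"; returns a dict with "image" (400x640x3 uint8, red, green, blue), "fx", "fy", "cx", "cy" (pixels), "R" (3x3) and "t" (3): a world point X has camera coordinates R X + t. Camera axes: x right, y down, z forward; pixel columns grow to the right and rows downward; lengths in m; the calibration is good to about 2 mm. A picture is of the moment at which its call begins. There is no depth.
- manip.job_done(): hands the job in; it is judged then, once.
The state is a dict: "time_s": time; "qpos": joint angles; "qvel": joint speeds; "joint_torque": joint torques, N m; "position": TCP position; "tool_rot": TCP orientation; "force": force on the tool from outside, world axes, zero at the start; "wrist_torque": the same for the moment, N m; "grip_width": finger opening in m; "gripper_force": force on a finger pad.
Only numpy, scipy, OpenCV 4.12 (cv2) and the standard library are available. Lean on these libraries where they do the work, as an engineer would, in place of code of your own. Each camera call takes 0.05 s, during which the arm holds its last target. There are 200 camera calls.

## Working session

There is one attempt and no reset: what is moved stays moved. The work goes in short steps, Python scripts to look and compute and a tool call to move; the robot and the scene stay as the last step left them, time stands still between calls to the robot, and variables do not carry over. Pictures are saved under pics/ and viewed, at most 10 in all, crops included, and the job is handed in when it is done.

Besides the shell and the picture viewer there is one more tool, called as a command line: name --argument value ..., lists and objects as JSON in quotes. move_arm: Moves the arm, as the interface text tells. Its arguments: {"type":"object","properties":{"plan":{"type":"array","items":{"type":"object","properties":{"claw":{"type":"number"},"x":{"type":"number"},"y":{"type":"number"},"z":{"type":"number"},"twist":{"type":"number"}}}},"squeeze":{"type":"number"}},"required":["plan"]}

```bash
mkdir -p pics; python3 - <<'E'
from plant import manip
import cv2,numpy as np,pickle
d={}
for n in("scene","top"):
    c=manip.read_camera(n);d[n]=c;cv2.imwrite(f"pics/{n}0.png",c["image"][:,:,::-1])
    print(n,c["fx"],c["cx"],c["cy"],np.round(c["R"],3).tolist(),np.round(c["t"],3))
pickle.dump(d,open("c0.pkl","wb"))
s=manip.state();print(s["time_s"],s["position"],s["tool_rot"],s["grip_width"])
E
```

```text
scene 481.37612145294844 315.36400395316457 199.5810928649575 [[0.847, 0.531, 0.003], [0.284, -0.449, -0.847], [-0.449, 0.718, -0.532]] [-0.505 -0.07   1.516]
top 504.75940719490285 313.67917311450793 200.80119683580315 [[-0.009, -1.0, -0.001], [-0.996, 0.009, -0.083], [0.083, -0.0, -0.997]] [-0.007  0.609  1.3  ]
0.1 [0.19746919 0.59247706 0.23599646] [ 1.60178626e-01  9.87087801e-01 -6.81358894e-04 -1.26142928e-04] 0.08779348836905039
```

View pics/scene0.png

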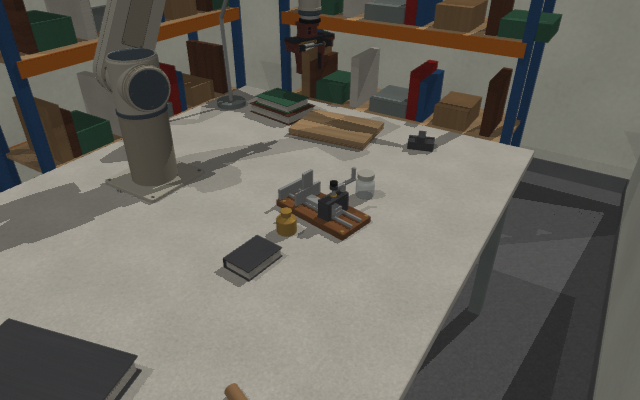

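View pics/top0.png

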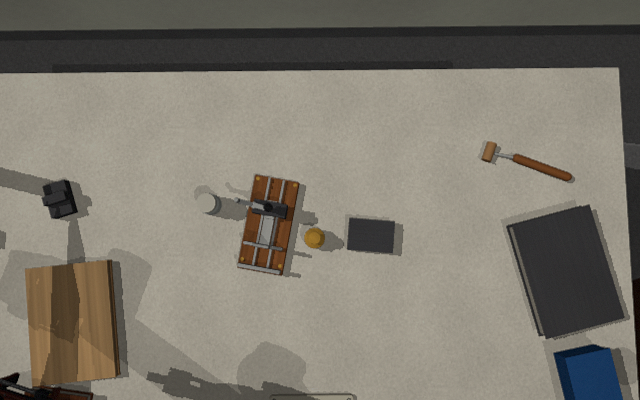

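```bash
cat > h.py <<'E'
import numpy as np,cv2
def ray(c,u,v,z):
    R,t=np.array(c["R"]),np.array(c["t"]);o=-R.T@t
    d=R.T@np.array([(u-c["cx"])/c["fx"],(v-c["cy"])/c["fy"],1]);return o+d*(z-o[2])/d[2]
def proj(c,X):
    p=np.array(c["R"])@X+c["t"];return np.array([c["fx"]*p[0]/p[2]+c["cx"],c["fy"]*p[1]/p[2]+c["cy"]])
E
python3 - <<'E'
import pickle,cv2,numpy as np
from h import *
d=pickle.load(open("c0.pkl","rb"));c=d["top"]
im=c["image"];hsv=cv2.cvtColor(im,cv2.COLOR_RGB2HSV)
m=((hsv[...,0]<14)&(hsv[...,1]>110)).astype(np.uint8);m[:, :225]=0;m[:,303:]=0;m[:165]=0;m[285:]=0
pts=cv2.findNonZero(m);r=cv2.minAreaRect(pts);b=cv2.boxPoints(r);print(r,b)
w=[ray(c,*p,0.02) for p in b];print(np.round(w,4))
a=cv2.resize(im[155:295,180:340],None,fx=5,fy=5,interpolation=cv2.INTER_CUBIC)[:600]
cv2.imwrite("pics/t1.png",a[:,:,::-1])
im=d["scene"]["image"]
a=cv2.resize(im[160:250,260:390],None,fx=6,fy=6,interpolation=cv2.INTER_CUBIC)
cv2.imwrite("pics/s1.png",a[:,:,::-1])
E
```

```text
((267.9471740722656, 224.61509704589844), (45.45783996582031, 94.47858428955078), 10.619654655456543) [[236.90189 266.8566 ]
 [254.3132  173.99623]
 [298.99246 182.3736 ]
 [281.58115 275.23395]]
[[0.4381 0.189  0.02  ]
 [0.6818 0.1438 0.02  ]
 [0.6584 0.0256 0.02  ]
 [0.4154 0.0725 0.02  ]]
```

View pics/t1.png

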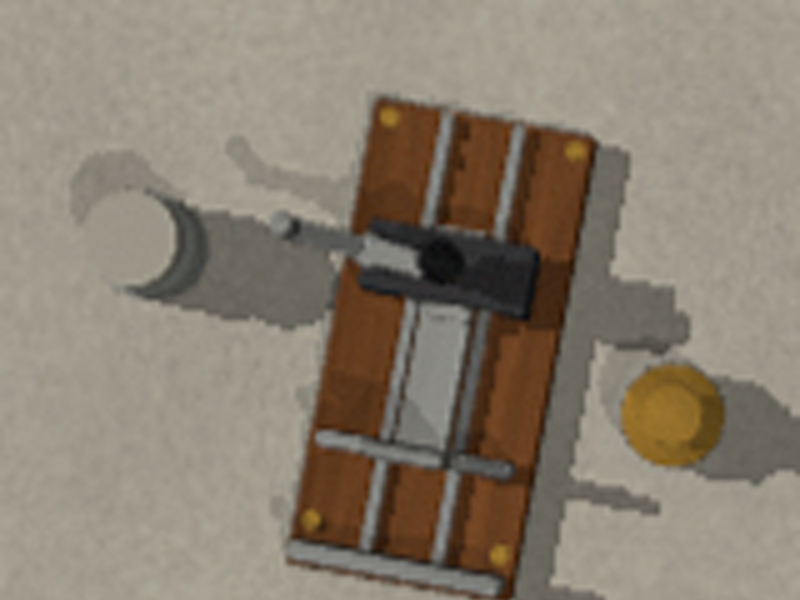

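View pics/s1.png

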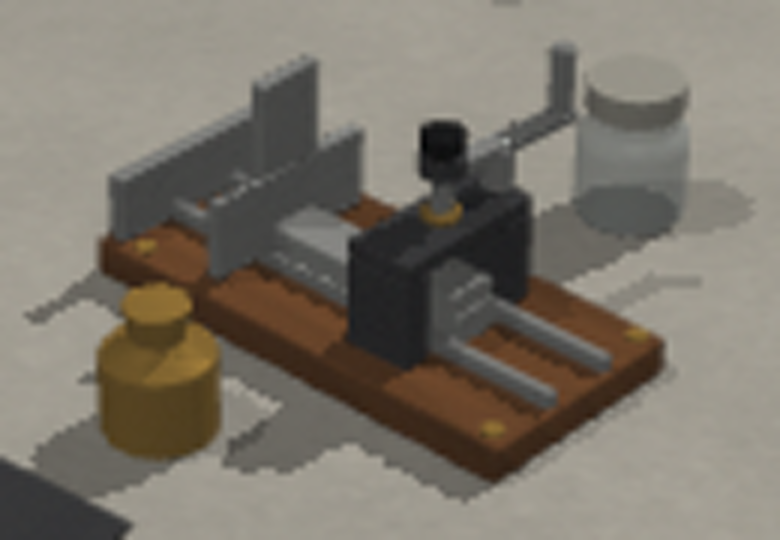

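```bash
cat >> h.py <<'E'
def tri(c1,p1,c2,p2):
    P=[np.diag([1,1,1])@np.array([[c["fx"],0,c["cx"]],[0,c["fy"],c["cy"]],[0,0,1]])@np.c_[c["R"],c["t"]] for c in(c1,c2)]
    X=cv2.triangulatePoints(P[0],P[1],np.float64(p1),np.float64(p2))[:,0];return X[:3]/X[3]
O=np.array([.5238,.1123,0]);yaw=-.187
B=np.array([[np.cos(yaw),-np.sin(yaw),0],[np.sin(yaw),np.cos(yaw),0],[0,0,1]])
def tobase(X):return (B.T@(X-O))*1000
def world(b):return O+B@np.array(b)/1000
def delta(s,b):
    from scipy.spatial.transform import Rotation as Ro
    R=Ro.from_quat(s["tool_rot"]).as_matrix()
    tx=B.T@R[:,0]
    return np.round(R.T@(world(b)-s["position"])*1000,1),"tool x in base deg",np.round(np.degrees(np.arctan2(tx[1],tx[0])),1)
E
python3 - <<'E'
import pickle
from h import *
from plant import manip
d=pickle.load(open("c0.pkl","rb"));c,e=d["top"],d["scene"]
print("post",tobase(tri(c,[237,199.8],e,[353.8,167.8])), tobase(ray(c,237,199.8,.132)),tobase(ray(e,353.8,167.8,.132)))
k=lambda x,y:[180+x/5,155+y/5]; q=lambda x,y:[260+x/6,160+y/6]
print("knob",tobase(ray(c,*k(441,260),.121)),tobase(ray(e,*q(443,128),.121)))
print("jar",tobase(ray(c,*k(130,240),.075)))
print("tab top, mid", tobase(ray(e,*q(287,70),.113)))
print("plate ends top view",tobase(ray(c,*k(318,437),.064)),tobase(ray(c,*k(512,470),.064)))
s=manip.state();print(delta(s,[30,72,200]),delta(s,[30,72,126]))
E
```

```text
post [ 69.36320255  75.8235674  130.05847513] [ 67.50902164  73.90975699 132.        ] [ 73.01257414  75.21319469 132.        ]
knob [ 64.32466261  -2.33771751 121.        ] [ 69.21850436  -2.01664257 121.        ]
jar [ 48.92059725 158.93036551  75.        ]
tab top, mid [-2.64070652e+01  2.61016105e-02  1.13000000e+02]
plate ends top view [-31.94421367  48.20488337  64.        ] [-30.88845126 -51.5222774   64.        ]
(array([-481.5, -276.9,   36.4]), 'tool x in base deg', np.float64(172.3)) (array([-481.5, -276.8,  110.4]), 'tool x in base deg', np.float64(172.3))
```

move_arm --plan '[{"claw": 0,"x": -34,"y": -20,"z": 0,"twist": 0},{"claw": 0,"x": -68,"y": -40,"z": 0,"twist": -2},{"claw": 0,"x": -102,"y": -60,"z": 0,"twist": -4},{"claw": 0,"x": -136,"y": -80,"z": 0,"twist": -6},{"claw": 0,"x": -170,"y": -100,"z": 0,"twist": -8}]' --squeeze 10

```text
time_s: 0.52
position: [0.3279, 0.4426, 0.2364]
tool_rot: [0.09, 0.996, -0.0, -0.0]
force: [1.6, 0.4, -0.6]
grip_width: 0.0578
gripper_force: 0.0
```

```bash
python3 -c "
from h import *
from plant import manip
s=manip.state();print(s['time_s'],tobase(s['position']),delta(s,[30,72,200]))"
```

```text
0.5167 [-253.91187959  288.1592026   236.37584834] (array([-282.4, -218.2,   36.4]), 'tool x in base deg', np.float64(-179.6))
```

move_arm --plan '[{"claw": 0,"x": -33,"y": -25,"z": 0,"twist": 0},{"claw": 0,"x": -66,"y": -50,"z": 0,"twist": 0},{"claw": 0,"x": -99,"y": -75,"z": 0,"twist": 0},{"claw": 0,"x": -132,"y": -100,"z": 0,"twist": 0},{"claw": 0,"x": -165,"y": -125,"z": 0,"twist": 0}]'

```text
time_s: 0.93
position: [0.4678, 0.2896, 0.2365]
tool_rot: [0.091, 0.996, -0.0, -0.0]
force: [0.7, 0.5, -0.3]
grip_width: 0.0246
gripper_force: 0.0
```

move_arm --plan '[{"claw": 0,"x": -30,"y": -25,"z": 5,"twist": 0},{"claw": 0,"x": -60,"y": -50,"z": 15,"twist": 0},{"claw": 0,"x": -90,"y": -75,"z": 30,"twist": 0},{"claw": 0,"x": -115,"y": -92,"z": 40,"twist": 0},{"claw": 0,"x": -115,"y": -92,"z": 40,"twist": 0}]'

```text
time_s: 1.35
position: [0.5654, 0.1761, 0.1944]
tool_rot: [0.093, 0.996, -0.001, -0.001]
force: [-0.6, -0.0, -0.3]
grip_width: 0.0007
gripper_force: 0.0
```

```bash
python3 - <<'E'
from h import *
from plant import manip
c=manip.read_camera("wrist");cv2.imwrite("pics/w1.png",c["image"][:,:,::-1])
s=manip.state();print(s['time_s'],tobase(s['position']),delta(s,[36,72,126]))
for n,b in dict(post=[66,77.5,132],knob=[65,0,121],tab=[-35,0,113]).items(): print(n,proj(c,world(b)))
E
```

```text
1.4 [ 27.34092992  71.87511324 195.1294317 ] (array([-8.8,  0.2, 69.1]), 'tool x in base deg', np.float64(-180.0))
post [335.34261211 265.81717106]
knob [235.04137034 257.53931841]
tab [227.0288657  124.93944673]
```

View pics/w1.png

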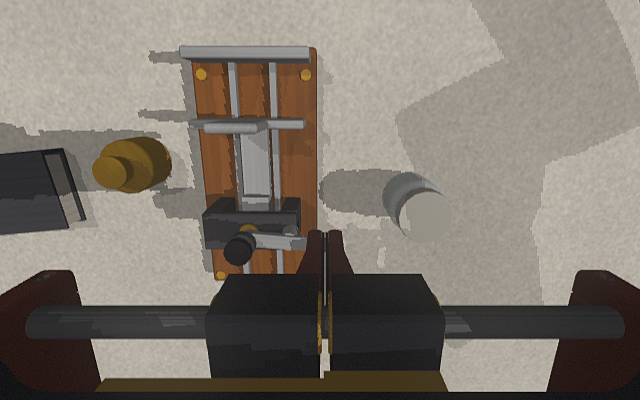

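move_arm --plan '[{"claw": 0,"x": 0,"y": 0,"z": 25,"twist": 0},{"claw": 0,"x": 0,"y": 0,"z": 50,"twist": 0},{"claw": 0,"x": 0,"y": -2,"z": 69,"twist": 0},{"claw": 0,"x": -3,"y": -2,"z": 69,"twist": 0},{"claw": 0,"x": -10,"y": -2,"z": 69,"twist": 0}]'

```text
time_s: 1.82
position: [0.5713, 0.1771, 0.1273]
tool_rot: [0.09, 0.996, -0.0, -0.001]
force: [0.2, -0.0, 0.9]
grip_width: 0.0004
gripper_force: 0.0
```

move_arm --plan '[{"claw": 0,"x": -8,"y": 0,"z": 0,"twist": 0},{"claw": 0,"x": -16,"y": 0,"z": 0,"twist": 0},{"claw": 0,"x": -24,"y": -2,"z": 0,"twist": 0},{"claw": 0,"x": -32,"y": -4,"z": 0,"twist": 0},{"claw": 0,"x": -40,"y": -6,"z": 0,"twist": 0}]'

```text
time_s: 2.23
position: [0.611, 0.1624, 0.1282]
tool_rot: [0.091, 0.996, -0.001, -0.001]
force: [-7.5, -3.1, 3.6]
grip_width: 0.0009
gripper_force: 3.7
```

```bash
python3 - <<'E'
from h import *
from plant import manip
c=manip.read_camera("scene");cv2.imwrite("pics/s2.png",cv2.resize(c["image"][130:250,250:390],None,fx=5,fy=5,interpolation=2)[:,:,::-1])
s=manip.state();print(s['time_s'],tobase(s['position']),s["force"])
E
```

```text
2.2833 [ 77.70981349  64.99100311 128.07225824] [-2.70350856 -1.18260428  0.63686057]
```

View pics/s2.png

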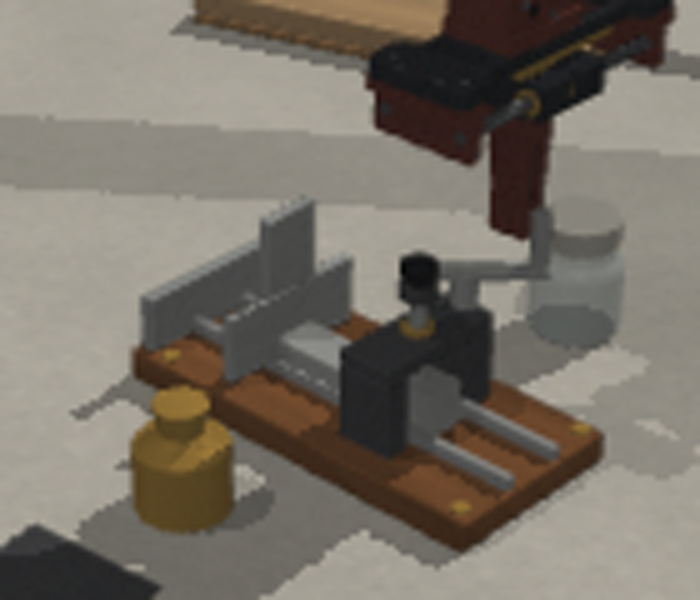

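```bash
python3 - <<'E'
from h import *
import pickle
e=pickle.load(open("c0.pkl","rb"))["scene"]
print(tobase(ray(e,250+541/5,130+212/5,.132)),tobase(ray(e,250+419/5,130+260/5,.119)))
E
```

```text
[ 97.65069146  63.21627835 132.        ] [ 69.19748981  -2.05509849 119.        ]
```

move_arm --plan '[{"claw": 0,"x": -5,"y": -3,"z": 0,"twist": 0},{"claw": 0,"x": -5,"y": -3,"z": 0,"twist": 0},{"claw": 0,"x": 20,"y": 0,"z": 0,"twist": 0},{"claw": 0,"x": 45,"y": 0,"z": -15,"twist": 0},{"claw": 0,"x": 65,"y": -10,"z": -40,"twist": 0}]'

```text
time_s: 2.7
position: [0.5437, 0.1653, 0.1659]
tool_rot: [0.091, 0.996, -0.001, -0.002]
force: [0.5, 0.1, 0.8]
grip_width: 0.0004
gripper_force: 0.0
```

move_arm --plan '[{"claw": 0,"x": 25,"y": -20,"z": 0,"twist": 0},{"claw": 0,"x": 50,"y": -40,"z": 0,"twist": 0},{"claw": 0,"x": 70,"y": -56,"z": 0,"twist": 0},{"claw": 0,"x": 70,"y": -56,"z": 0,"twist": 0},{"claw": 0,"x": 70,"y": -56,"z": 0,"twist": 0}]'

```text
time_s: 3.12
position: [0.4668, 0.1222, 0.1684]
tool_rot: [0.091, 0.996, 0.0, 0.001]
force: [0.1, -1.0, -0.5]
grip_width: 0.0005
gripper_force: 0.0
```

```bash
python3 - <<'E'
from h import *
from plant import manip
c=manip.read_camera("wrist");cv2.imwrite("pics/w2.png",c["image"][:,:,::-1])
s=manip.state();print(s['time_s'],tobase(s['position']),delta(s,[-57,-2,96]))
E
```

```text
3.1667 [-5.68151450e+01 -1.53336088e-01  1.68464562e+02] (array([ 0.4, -1.9, 72.5]), 'tool x in base deg', np.float64(-179.8))
```

View pics/w2.png

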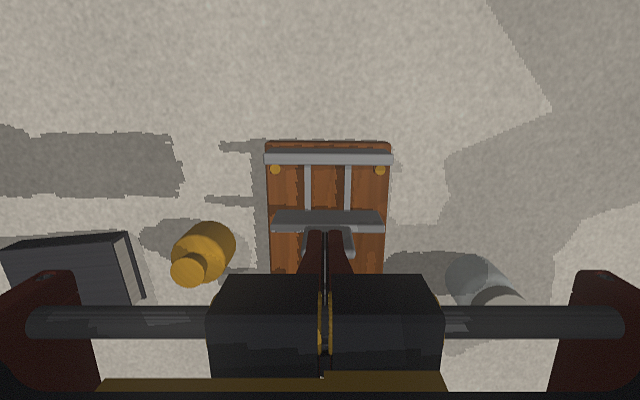

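```bash
python3 - <<'E'
from h import *
from plant import manip
c=manip.read_camera("wrist")
for b in ([-35,20,113],[-35,-20,113],[-27,20,113],[-27,-20,113],[-85,55,55],[-85,-55,55],[-95,55,55],[-35,50,64],[-35,-50,64],[-67,0,154.5],[-47,0,154.5]): print(b,proj(c,world(b)).round())
E
```

```text
[-35, 20, 113] [354. 251.]
[-35, -20, 113] [297. 251.]
[-27, 20, 113] [354. 261.]
[-27, -20, 113] [298. 261.]
[-85, 55, 55] [391. 166.]
[-85, -55, 55] [260. 166.]
[-95, 55, 55] [392. 154.]
[-35, 50, 64] [384. 226.]
[-35, -50, 64] [267. 225.]
[-67, 0, 154.5] [326. 232.]
[-47, 0, 154.5] [326. 265.]
```

move_arm --plan '[{"claw": 0,"x": 0,"y": 0,"z": 25,"twist": 0},{"claw": 0,"x": 0,"y": 0,"z": 50,"twist": 0},{"claw": 0,"x": 0,"y": 0,"z": 72,"twist": 0},{"claw": 0,"x": -4,"y": 0,"z": 72,"twist": 0},{"claw": 0,"x": -9,"y": 0,"z": 72,"twist": 0}]'

```text
time_s: 3.63
position: [0.4758, 0.1213, 0.0949]
tool_rot: [0.091, 0.996, -0.0, -0.001]
force: [0.5, 0.2, 0.5]
grip_width: 0.0006
gripper_force: 0.0
```

move_arm --plan '[{"claw": 0,"x": -8,"y": 0,"z": 0,"twist": 0},{"claw": 0,"x": -17,"y": 0,"z": 0,"twist": 0},{"claw": 0,"x": -26,"y": 0,"z": 0,"twist": 0},{"claw": 0,"x": -35,"y": 0,"z": 0,"twist": 0},{"claw": 0,"x": -44,"y": 0,"z": 0,"twist": 0}]'

```text
time_s: 4.05
position: [0.5164, 0.1134, 0.0956]
tool_rot: [0.091, 0.996, -0.0, -0.003]
force: [-9.7, 3.6, -5.2]
grip_width: 0.0002
gripper_force: 5.1
```

```bash
python3 - <<'E'
from h import *
from plant import manip
c=manip.read_camera("scene");cv2.imwrite("pics/s3.png",cv2.resize(c["image"][130:250,250:390],None,fx=5,fy=5,interpolation=2)[:,:,::-1])
s=manip.state();print(s['time_s'],tobase(s['position']),B.T@s["force"])
E
```

```text
4.1 [-5.33915055 -0.20760278 95.8944398 ] [-6.29588635 -0.90693832 -6.39844911]
```

View pics/s3.png

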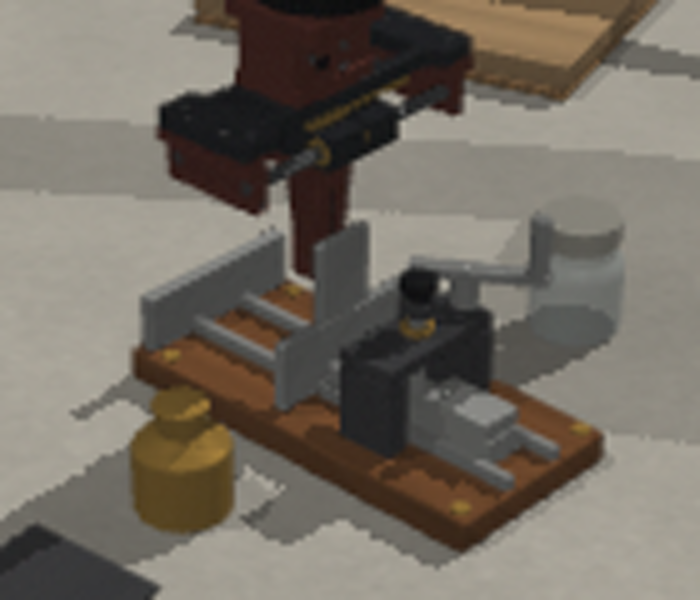

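The jaw is at about 39 mm and the pin has dropped: the knob top went from row 260 to about 275 in the crop. I'll retreat the finger now.

move_arm --plan '[{"claw": 0,"x": 8,"y": 0,"z": 0,"twist": 0},{"claw": 0,"x": 20,"y": 0,"z": 0,"twist": 0},{"claw": 0,"x": 40,"y": 0,"z": 0,"twist": 0},{"claw": 0,"x": 40,"y": 0,"z": -30,"twist": 0},{"claw": 0,"x": 40,"y": 0,"z": -65,"twist": 0}]'

```text
time_s: 4.52
position: [0.4769, 0.1204, 0.1606]
tool_rot: [0.091, 0.996, -0.001, -0.001]
force: [1.9, 0.4, 0.5]
grip_width: 0.0003
gripper_force: 0.0
```

move_arm --plan '[{"claw": 0,"x": 20,"y": 0,"z": -35,"twist": 0},{"claw": 0,"x": 40,"y": 0,"z": -65,"twist": 0},{"claw": 0,"x": 40,"y": 0,"z": -65,"twist": 0},{"claw": 0,"x": 40,"y": 0,"z": -65,"twist": 0},{"claw": 0,"x": 40,"y": 0,"z": -65,"twist": 0}]'

```text
time_s: 4.93
position: [0.4403, 0.1278, 0.2262]
tool_rot: [0.091, 0.996, 0.0, 0.001]
force: [-0.1, 0.3, -1.6]
grip_width: 0.0004
gripper_force: 0.0
```

```bash
python3 - <<'E'
from h import *
from plant import manip
c=manip.read_camera("scene");cv2.imwrite("pics/s4.png",cv2.resize(c["image"][130:250,250:390],None,fx=5,fy=5,interpolation=2)[:,:,::-1])
s=manip.state();print(s['time_s'],tobase(s['position']),s["force"])
E
```

```text
4.9833 [-85.26184513  -0.51823693 225.37042198] [ 0.03553679 -0.40382419 -0.0527774 ]
```

View pics/s4.png

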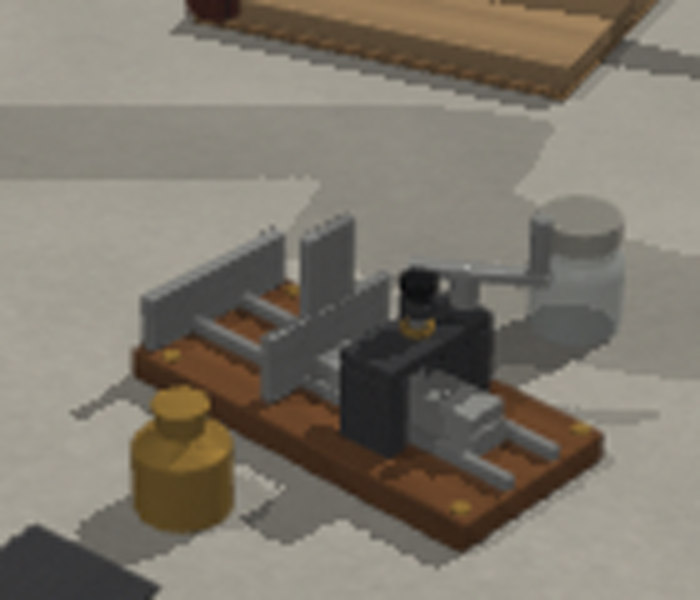

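The jaw is held at half-open: the tab's right edge moved from x 315 to 355 in the crop. The pin is down, the catch is swung clear and the bystanders haven't moved.

```bash
python3 -c "
from plant import manip
print(manip.job_done())"
```

```text
the job is handed in; nothing more can be done
None
```

The clamp is ready and handed in: the catch is swung well clear (about 0.8 rad or more), the pin has dropped, the jaw is latched at half-open, and the jar, weight and book were not touched.

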